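# Bring the amber check filter into the spectrophotometer's beam

### The job

The check filters are loaded in the spectrophotometer's cell changer and its lid stands open: note which cell the amber filter is in. Lower the lid gently until it is fully shut, then draw the changer rod out by its red knob until it clicks into the notch that puts the amber filter in the light beam. Finish still gripping the knob, holding the rod at that notch while the reading is taken, and leave the other things on the bench where they are.

Things in the scene. Friction and masses are not known exactly. Their poses are not given: they have to be found in the camera images.
- spectro: bench spectrophotometer, ivory on a dark base, 430 x 300 x 140 mm high, fixed. Origin on the bench under the middle of the sample compartment's front face; x points into the instrument away from the operator, y to the operator's left. Compartment open on top, x 6 to 124 mm, y -55 to 55, black inside; lamp house right of it to y -115, keypad half left of it to y 315; housing top at z 140
- beam (a point): point on the light beam at the compartment's middle, 66 mm behind the front face, 80 mm above the bench; the beam runs along the spectro's y between two round ports in the compartment's side walls. Axes as spectro
- lid (a joint): blue-grey compartment lid, 0 = fully shut on its stop, grows as it opens about a hinge at the compartment's back, 1.57 = upright. Stiff friction hinge: it stays where it is left; 2 to 4 N on its free edge moves it. 126 mm wide, 10 mm thick, reaches 146 mm from the hinge axis; shut, it lies flat, top at z 150 mm
- lid_hinge (a point): middle of the lid's hinge axis, 134 mm behind the front face, 145 mm above the bench. The axis runs along the spectro's y; the lid plate is centred on the plane through the axis (outer surface 5 mm off it)
- lid_edge (a point): point on the lid's outer (upper when shut) surface at mid width near its free edge, 138 mm from the hinge axis; when the lid stands open this surface faces away from the operator
- changer (a joint): travel of the changer rod, m: 0 = fully in (the start), grows as the rod is drawn out towards the operator (spectro's -x), to 0.049. A spring ball drops into notches at 0, 0.016, 0.032, 0.048, one per cell: 4 to 6 N starts it out of a notch, the pull fades to 1 N midway, then the ball draws the rod on by 1 to 2 N and stops dead in the next notch. At 0 the front cell is in the beam
- knob (a point): red cylindrical knob on the end of the changer rod, 22 mm in diameter, 24 mm long, axis along the spectro's x; this point is its centre, 95 mm above the bench, 45 mm in front of the compartment's front face when the rod is fully in. It moves with the rod; the rod behind it is 8 mm thick
- amber_filter: amber check filter: black cuvette-sized frame 12.5 x 12.5 x 60 mm with orange-amber glass and an orange-amber cap 16 mm high, standing loosely in one of the four cells of the changer, in a row 16 mm apart front to back (never the front cell). Origin at the centre of its underside
- filter_case: open black case for the filters, 85 x 130 x 34 mm, on the bench in front of the keypad; origin at the centre of its underside. Bystander, loose, to be left in place
- cell_tray: blue tray of coin cells, 120 x 160 x 22 mm; origin at the centre of its underside. Bystander, loose, to be left in place
- bottle: capped amber bottle, 54 mm in diameter, 105 mm high; origin at the centre of its underside. Bystander, loose, to be left in place

How it is judged:
By the outcome, as a careful person would: the job done as asked, in the order asked, and still so for the second after the job is handed in, while the arm keeps its last pose, push and grip.
It also fails if it takes over 50 s, if anything falls off the work surface, if the arm or the gripper's body presses on something with over 40 N, if the wrist force passes 120 N, or if a joint passes its speed limit or range.

### The arm

A 6-joint arm with a two-finger parallel gripper is mounted at the origin on the work surface. World frame = base frame: x ahead of the robot, y to its left, z up, the work surface at z = 0. Lengths are in m, angles in rad, forces in N, time in s.
With the tool pointing down it reaches from about 0.25 to 0.725 m from the base axis. Payload 9.7 kg.
Tool frame: the origin (TCP) lies at the very end of the fingers, on their centre line; the grasp point (between the pads) lies 19 mm behind it; z points along the fingers, y is the direction in which the jaws open and shut (so a half turn about z gives the same grasp; the last joint's range is limited). The gripper opens to 85 mm and grips with 20 to 120 N. Pads are 22 mm wide; open, the fingers measure 114 mm over their backs; the gripper's body (76 mm by 85 mm) begins 54 mm behind the grasp point. The pads swing forward as they close: fully open they stand 13 mm farther back than shut.
Start: joints at [-1.337, 0.087, 0.176, 1.66, 0, 1.571], TCP at [0.127, -0.535, 0.231] pointing down, gripper open.
Joint ranges: [-3.13, 3.13], [-0.85, 1.81], [-1.15, 1.24], [-2.2, 2.28], [-1.44, 1.52], [-3.14, 3.14]. Speed limits (rad/s): [2.22, 2.22, 2.57, 3.14, 3.14, 3.14].

### API

Orientations are given as a unit quaternion [x, y, z, w].
In Python, from bench import ctrl, cams gives the robot as it stands.
- The arm moves only by the tool step_arm, never from a script. Its argument "rows" is a list of rows, each an object of numbers: "fingers": the gripper command: -1 is shut, 1 is fully open, values between are in proportion; "x", "y", "z": the shift along the tool's x, y, z normalised to -1 to 1, where 1 is 0.15 m; "yaw": the turn about the tool's z normalised to -1 to 1, where 1 is 30 degrees. A call has 1 to 10 rows; each row is the pose to reach, as a shift and turn from the pose commanded when the call began, along the tool's axes at that moment; what a row does not reach only later rows make up. A row lasts 1/12 s, in which the tool goes at most 41.7 mm and 7.16 degrees, less where a joint would pass 70% of its speed; a pose out of reach is approached as far as the arm can. A call with a number of a shift or a turn outside -1 to 1 is refused whole. A call with a gripper value outside its range is refused whole. The fingers move at their own pace and stop on an object; the grip force is fixed at half the most. Time passes only in rows, so rows that repeat a pose let the fingers close. It gives the time, the measured TCP pose, the force and the opening at its end, in the units of the state.
- ctrl.read_state(): the state, without advancing time (a new reading comes with each control period).
- cams.get_image(name): name is "scene" or "side" or "wrist"; returns the picture (420x560x3 uint8, blue, green, red); there is no depth.
- cams.calibration(name): a dict with "fx", "fy", "cx", "cy" (pixels), "R" (3x3) and "t" (3): a world point X has camera coordinates R X + t. Camera axes: x right, y down, z forward; pixel columns grow to the right and rows downward; lengths in m; the calibration is good to about 2 mm. A picture is of the moment at which its call begins: read the wrist's pose just before it. calibration takes no time and is no camera call; for the wrist camera it gives the pose at the moment of the call.
- ctrl.sign_off(): hands the job in, once; it reports no verdict.
The state is a dict: "clock": time; "joints": joint angles; "dq": joint speeds; "joint_torque": joint torques, N m; "ee_pos": TCP position; "tool_rot": TCP orientation; "contact_force": force on the tool from outside, world axes, zero at the start; "ft_torque": the same for the moment, N m; "gripper_width": opening from 0.0 (shut) to 1.0 (fully open).
Only numpy, scipy, OpenCV 4.12 (cv2) and the standard library are available. Lean on these libraries where they do the work, as an engineer would, in place of code of your own. Each camera call takes 0.05 s, during which the arm holds its last target. There are 200 camera calls.

## Working session

There is one attempt and no reset: what is moved stays moved. The work goes in short steps, Python scripts to look and compute and a tool call to move; the robot and the scene stay as the last step left them, time stands still between calls to the robot, and variables do not carry over. Pictures are saved under pics/ and viewed, about 8 in all and at most 12, crops included, and the job is handed in when it is done.

Besides the shell and the picture viewer there is one more tool, called after "Request:" as name(argument=value, ...), one argument or row to a line, values as JSON. step_arm: Moves the arm, as the interface text tells. Its arguments: {"type":"object","properties":{"rows":{"type":"array"}},"required":["rows"]}

```bash
mkdir -p pics; cat > h.py <<'E'
import numpy as np, cv2
from bench import ctrl, cams
def save(n,f,crop=None,s=1):
    im=cams.get_image(n)
    cv2.imwrite('pics/raw_'+f,im)
    if crop: im=im[crop[1]:crop[3],crop[0]:crop[2]]
    im=cv2.resize(im,None,fx=s,fy=s,interpolation=cv2.INTER_CUBIC)
    cv2.imwrite('pics/'+f,im)
E
python3 - <<'E'
from h import *
s=ctrl.read_state();print({k:np.round(v,3).tolist() for k,v in s.items()})
for n in ['scene','side','wrist']:
    c=cams.calibration(n);print(n,c['fx'],c['cx'],c['cy'],np.round(-np.array(c['R']).T@c['t'],3),np.round(c['R'],2).tolist())
    save(n,n+'1.png',s=1.4)
E
```

```text
{'clock': 0.0, 'joints': [-1.337, 0.087, 0.175, 1.66, 0.0, 1.571], 'dq': [-0.0, 0.002, 0.001, -0.0, 0.001, -0.0], 'joint_torque': [-0.001, -52.04, 46.48, 0.017, -0.0, 0.0], 'ee_pos': [0.127, -0.535, 0.231], 'tool_rot': [0.993, 0.117, -0.0, -0.001], 'contact_force': [-0.459, -0.175, -0.148], 'ft_torque': [-0.028, -0.011, 0.002], 'gripper_width': 1.0}
scene 538.1929376848219 279.06844147965865 207.46836660430998 [1.477 0.588 0.907] [[-0.61, 0.79, -0.01], [0.45, 0.33, -0.83], [-0.66, -0.51, -0.56]]
side 426.8083142390604 279.94453151253356 207.31181441331697 [ 0.278 -0.793  0.837] [[0.93, -0.37, 0.01], [-0.27, -0.69, -0.68], [0.25, 0.63, -0.74]]
wrist 315.61169522409824 276.89214319000496 210.37974275808017 [ 0.193 -0.519  0.374] [[0.23, -0.97, -0.0], [-0.94, -0.22, 0.27], [-0.26, -0.06, -0.96]]
```

View pics/scene1.png

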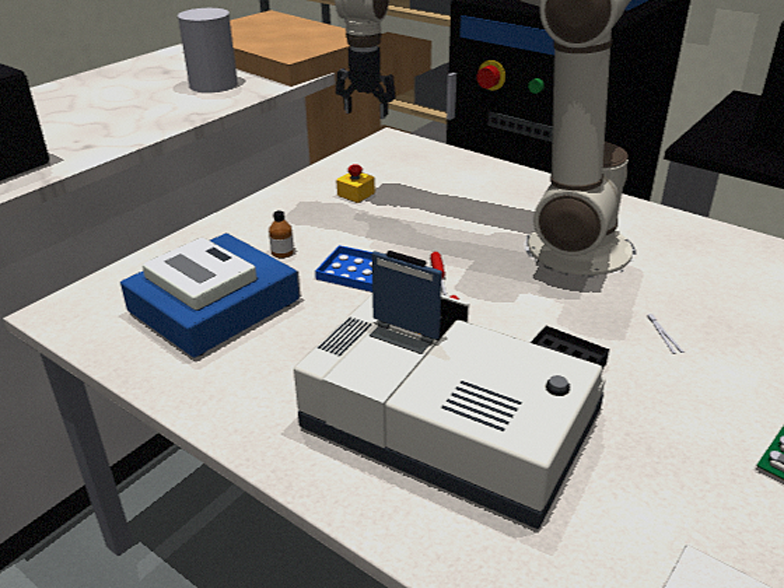

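View pics/side1.png

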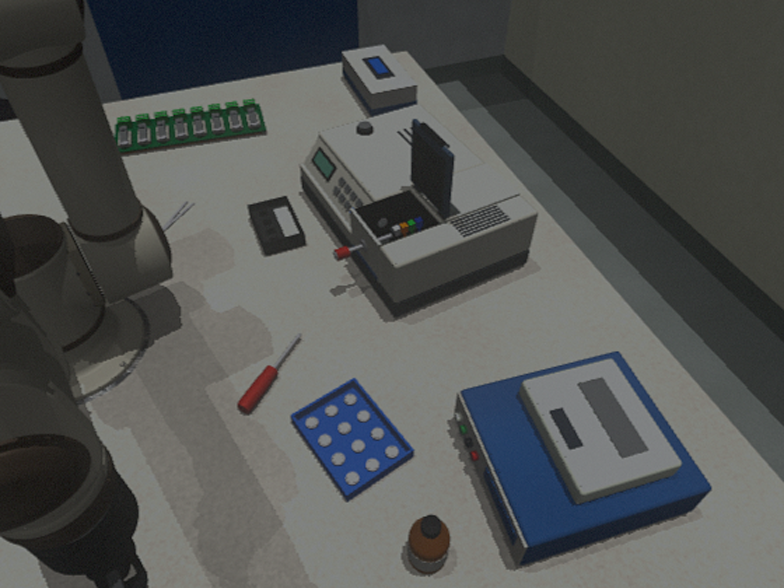

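The side view shows the lid upright at about (430,165), the knob at (342,253), and the filter caps at about (396–420, 220–232). I'll enlarge the side view next.

```bash
python3 - <<'E'
import cv2
im=cv2.imread('pics/raw_side1.png')[75:230,205:390]
cv2.imwrite('pics/c1.png',cv2.resize(im,None,fx=4,fy=3.8,interpolation=cv2.INTER_CUBIC))
im=cv2.imread('pics/raw_side1.png')[145:185,230:320]
cv2.imwrite('pics/c2.png',cv2.resize(im,None,fx=8,fy=8,interpolation=cv2.INTER_CUBIC))
E
```

```text
(no output)
```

View pics/c1.png

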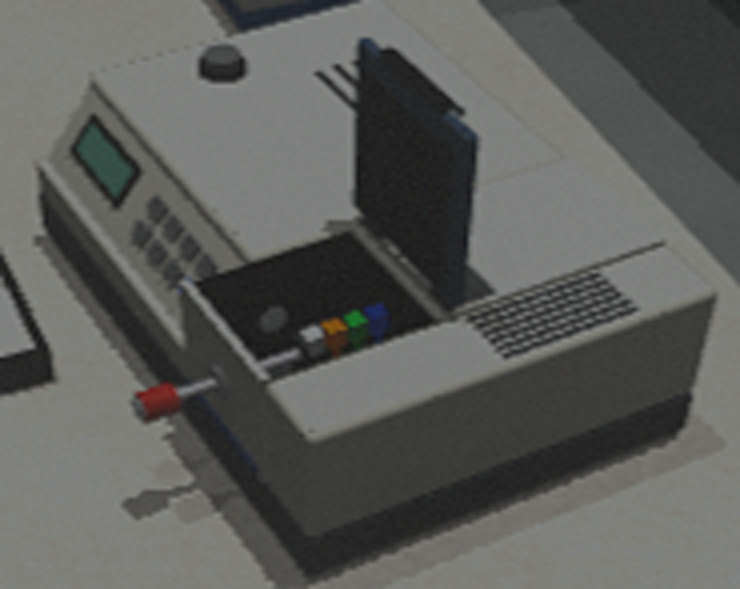

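View pics/c2.png

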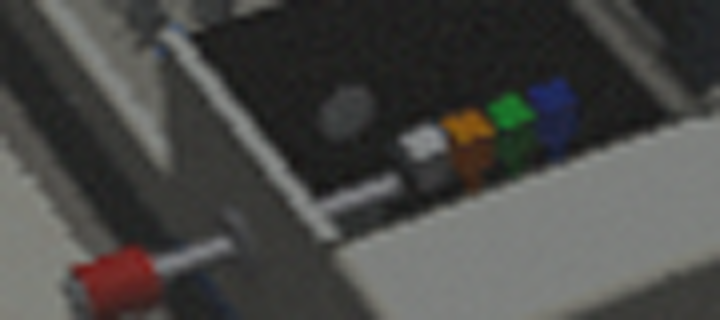

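The caps front to back are clear/white, amber, green and blue. Amber is in cell 2, so the target notch is 0.016. Next is the pose fit.

```bash
cat > fit.py <<'E'
from h import *
from scipy.optimize import least_squares
C={n:cams.calibration(n) for n in ['side','scene']}
def proj(c,X):
    p=np.array(c['R'])@X+np.array(c['t']);return np.array([c['fx']*p[0]/p[2]+c['cx'],c['fy']*p[1]/p[2]+c['cy']])
c1=lambda u,v:(205+u/4-.4,75+v/3.8-.4); sc=lambda u,v:(u/1.4,v/1.4)
P=[('side',c1(312,440),(0,-115,140)),('side',c1(714,293),(300,-115,140)),('side',c1(312,578),(0,-115,0)),('side',c1(690,430),(300,-115,0)),
('side',c1(157,401),(-45,0,95)),('side',c1(188,285),(0,55,140)),('side',c1(266,379),(6,-55,140)),('side',c1(350,235),(124,55,140)),('side',c1(445,318),(124,-55,140)),
('scene',sc(540,528),(300,315,0)),('scene',sc(300,425),(300,-115,0)),('scene',sc(297,370),(300,-115,140)),('scene',sc(545,468),(300,315,140))]
L=[('side',c1(475,140),-63,-5),('side',c1(365,42),63,-5),('scene',sc(374,253),-63,5),('scene',sc(440,277),63,5)]
def W(q,p):
    c,s=np.cos(q[2]),np.sin(q[2]);p=np.array(p)/1e3
    return np.array([q[0]+c*p[0]-s*p[1],q[1]+s*p[0]+c*p[1],p[2]])
def lidp(a,r,y,o): # o>0 outer
    return (134-r*np.cos(a)+o*np.sin(a),y,145+r*np.sin(a)+o*np.cos(a))
def f(q):
    r=[proj(C[n],W(q,p))-u for n,u,p in P]+[proj(C[n],W(q,lidp(q[3],146,y,o)))-u for n,u,y,o in L]
    return np.concatenate(r)
if __name__=='__main__':
    s=least_squares(f,[.5,-.1,0,1.5],loss='soft_l1');q=s.x
    print(q);print(np.round(f(q).reshape(-1,2),1).tolist())
    print('knob',W(q,(-45,0,95)),'edge',W(q,lidp(q[3],138,0,5)),'hinge',W(q,(134,0,145)))
E
python3 fit.py
```

```text
[ 0.52716764 -0.03555719  0.13547874  1.59536118]
[[-0.2, -0.4], [2.1, -2.1], [-0.8, 2.2], [-1.3, 1.0], [0.2, 0.3], [-2.1, -1.1], [1.2, -0.7], [-0.5, -2.5], [-1.9, -0.3], [-0.5, 2.8], [-1.2, 3.4], [-3.9, -3.0], [3.3, -2.4], [0.3, -4.5], [-1.1, -5.3], [-4.2, -3.6], [-1.1, -6.3]]
knob [ 0.48257998 -0.0416351   0.095     ] edge [ 0.668251   -0.01632559  0.28283555] hinge [ 0.65993977 -0.01745852  0.145     ]
```

Request:
step_arm(
  rows=[
    {"fingers": -1, "x": 0.25, "y": -0.22, "z": -0.15, "yaw": 0},
    {"fingers": -1, "x": 0.5, "y": -0.44, "z": -0.15, "yaw": 0},
    {"fingers": -1, "x": 0.75, "y": -0.66, "z": -0.15, "yaw": 0},
    {"fingers": -1, "x": 1, "y": -0.88, "z": -0.15, "yaw": 0},
    {"fingers": -1, "x": 1, "y": -0.88, "z": -0.15, "yaw": 0},
  ],
)

```text
clock: 0.57
ee_pos: [0.2434, -0.3699, 0.2538]
tool_rot: [0.993, 0.116, 0.0, -0.0]
contact_force: [0.6, -0.7, 0.0]
gripper_width: 0.298
```

Request:
step_arm(
  rows=[
    {"fingers": -1, "x": 0.25, "y": -0.22, "z": -0.15, "yaw": 0},
    {"fingers": -1, "x": 0.5, "y": -0.44, "z": -0.15, "yaw": 0},
    {"fingers": -1, "x": 0.75, "y": -0.66, "z": -0.15, "yaw": 0},
    {"fingers": -1, "x": 1, "y": -0.88, "z": -0.15, "yaw": 0},
    {"fingers": -1, "x": 1, "y": -0.88, "z": -0.15, "yaw": 0},
  ],
)

```text
clock: 0.98
ee_pos: [0.3589, -0.2066, 0.2765]
tool_rot: [0.993, 0.117, 0.0, 0.0]
contact_force: [0.4, -0.6, 0.6]
gripper_width: 0.001
```

Request:
step_arm(
  rows=[
    {"fingers": -1, "x": 0.25, "y": -0.22, "z": -0.15, "yaw": 0.1},
    {"fingers": -1, "x": 0.5, "y": -0.44, "z": -0.15, "yaw": 0.19},
    {"fingers": -1, "x": 0.75, "y": -0.66, "z": -0.15, "yaw": 0.19},
    {"fingers": -1, "x": 0.97, "y": -0.88, "z": -0.15, "yaw": 0.19},
    {"fingers": -1, "x": 0.97, "y": -0.88, "z": -0.15, "yaw": 0.19},
    {"fingers": -1, "x": 0.97, "y": -0.88, "z": -0.15, "yaw": 0.19},
  ],
)

```text
clock: 1.48
ee_pos: [0.4713, -0.0423, 0.2976]
tool_rot: [0.998, 0.069, -0.0, -0.001]
contact_force: [1.0, 0.1, 0.7]
gripper_width: 0.007
```

```bash
python3 - <<'E'
from h import *
s=ctrl.read_state();print(s['clock'],s['ee_pos'],s['tool_rot'],s['contact_force'])
c=cams.calibration('wrist');c={k:np.array(v) for k,v in c.items()};np.savez('w2.npz',**c)
save('wrist','wrist2.png',s=1.4)
E
```

```text
1.4833 [ 0.47125435 -0.04231896  0.29760706] [ 9.97588091e-01  6.94067844e-02 -4.70752502e-04 -6.90385711e-04] [0.98133578 0.0567884  0.69554013]
```

View pics/wrist2.png

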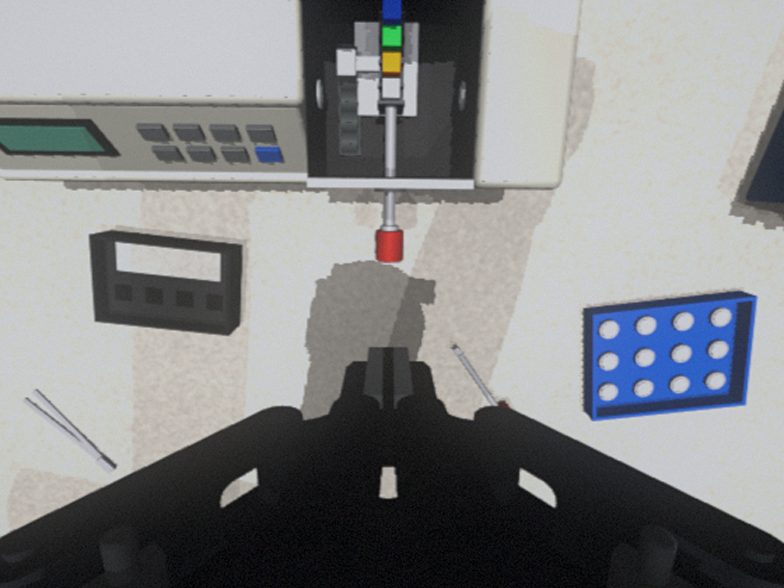

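The wrist view confirms clear, amber, green, blue from the front. The knob is at (389,245), and the front wall's top runs from (307,187) to (474,188). I'll refine the fit with these points.

```bash
cat > fit2.py <<'E'
from fit import *
w=np.load('w2.npz');C['w']={k:w[k] for k in w}
for k in('fx','fy','cx','cy'):C['w'][k]=float(C['w'][k])
Q=[(389.5,262,(-57,0,106)),(474,188,(0,-55,140)),(307,187,(0,55,140)),(473,179,(6,-55,140)),(307,178,(6,55,140)),(390,190,(0,0,99)),(560,187,(0,-115,140)),(0,179,(0,315,0)) ]
Q=Q[:7]
def g(q): return np.concatenate([proj(C['w'],W(q,p))-np.array([u,v])/1.4 for u,v,p in Q])
if __name__=='__main__':
    s=least_squares(lambda q:g(q),[.52,-.03,.13],loss='soft_l1');q=s.x
    print(q,np.round(g(q).reshape(-1,2),1).tolist())
    s=least_squares(lambda t:np.concatenate([2*g(t),.5*f(t)]),[.52,-.03,.13,1.5],loss='soft_l1');q=s.x
    print(q,np.round(g(q).reshape(-1,2),1).tolist());print(np.round(f(q).reshape(-1,2),1).tolist())
    q=np.r_[q[:3],1.57]
    print('knob',W(q,(-45,0,95)))
    # image overlay on side & scene
    for n in('side','scene'):
        im=cv2.imread(f'pics/raw_{n}1.png')
        S=3;im=cv2.resize(im,None,fx=S,fy=S)
        def ln(a,b,col):
            cv2.line(im,*[tuple(int(v) for v in proj(C[n],W(q,p))*S) for p in(a,b)],col,1)
        for z in(0,140):
            K=[(0,-115,z),(300,-115,z),(300,315,z),(0,315,z)]
            for i in range(4): ln(K[i],K[(i+1)%4],(0,0,255))
        for o in(5,-5):
            K=[lidp(q[3],r,y,o) for r,y in((10,-63),(146,-63),(146,63),(10,63))]
            for i in range(4): ln(K[i],K[(i+1)%4],(0,255,255) if o>0 else (0,255,0))
        ln((-57,0,95),(-33,0,95),(255,255,0))
        y0,x0=(200,620) if n=='side' else (480,600)
        cv2.imwrite(f'pics/ov_{n}.png',im[y0:y0+ (500 if n=='side' else 700),x0:x0+ (560 if n=='side' else 720)])
    a=cv2.imread('pics/ov_side.png');b=cv2.imread('pics/ov_scene.png');b=cv2.resize(b[:300,:500],None,fx=1,fy=1)
    h=max(a.shape[0],b.shape[0]);cv2.imwrite('pics/ov.png',cv2.resize(np.hstack([cv2.copyMakeBorder(m,0,h-m.shape[0],0,0,0) for m in(a,b)]),None,fx=.75,fy=.75))
E
python3 fit2.py
```

```text
[ 0.52897463 -0.03527453  0.13667952] [[0.0, 0.3], [-0.7, -0.1], [-0.1, 0.4], [0.4, -0.4], [-0.5, 0.2], [-0.2, -2.9], [2.7, 0.7]]
[ 0.52901993 -0.03533874  0.135693    1.58232593] [[0.0, 0.3], [-0.6, -0.1], [-0.1, 0.3], [0.5, -0.3], [-0.4, 0.1], [-0.2, -2.9], [2.7, 0.8]]
[[0.6, -0.6], [2.7, -2.3], [-0.1, 1.9], [-0.8, 0.7], [0.8, 0.0], [-1.4, -1.3], [1.9, -1.0], [0.2, -2.7], [-1.2, -0.5], [-0.8, 3.4], [-1.7, 3.9], [-4.4, -2.5], [3.0, -1.8], [0.3, -4.5], [-1.1, -5.3], [-4.2, -3.6], [-1.1, -6.3]]
knob [ 0.48443357 -0.0414262   0.095     ]
```

View pics/ov.png

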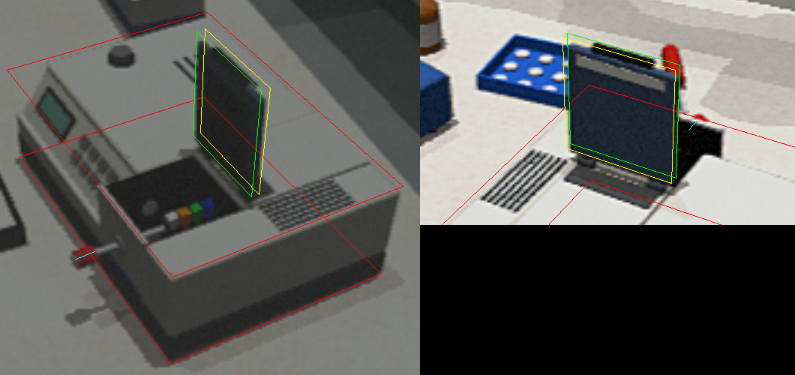

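The housing overlay agrees to a few mm. The lid is upright at about 1.58, with a lip on its free edge. Now I'll go over and behind the lid.

Request:
step_arm(
  rows=[
    {"fingers": -1, "x": 0, "y": 0, "z": -0.25, "yaw": 0},
    {"fingers": -1, "x": 0.1, "y": 0, "z": -0.47, "yaw": 0},
    {"fingers": -1, "x": 0.35, "y": 0, "z": -0.47, "yaw": 0},
    {"fingers": -1, "x": 0.6, "y": 0, "z": -0.47, "yaw": 0},
    {"fingers": -1, "x": 0.85, "y": 0, "z": -0.47, "yaw": 0},
    {"fingers": -1, "x": 1, "y": 0, "z": -0.47, "yaw": 0},
  ],
)

```text
clock: 2.03
ee_pos: [0.62, -0.0272, 0.3678]
tool_rot: [0.998, 0.067, -0.001, -0.0]
contact_force: [-0.9, -0.1, 0.6]
gripper_width: 0.002
```

Request:
step_arm(
  rows=[
    {"fingers": -1, "x": 0.25, "y": 0, "z": 0, "yaw": 0},
    {"fingers": -1, "x": 0.45, "y": 0, "z": 0, "yaw": 0},
    {"fingers": -1, "x": 0.57, "y": 0, "z": 0, "yaw": 0},
    {"fingers": -1, "x": 0.57, "y": 0, "z": 0, "yaw": 0},
    {"fingers": -1, "x": 0.57, "y": 0, "z": 0, "yaw": 0},
    {"fingers": -1, "x": 0.57, "y": 0, "z": 0, "yaw": 0},
  ],
)

```text
clock: 2.53
ee_pos: [0.692, -0.0158, 0.3611]
tool_rot: [0.998, 0.067, 0.007, 0.001]
contact_force: [1.9, -0.2, 2.3]
gripper_width: 0.003
```

Request:
step_arm(
  rows=[
    {"fingers": -1, "x": 0, "y": 0, "z": 0.15, "yaw": 0},
    {"fingers": -1, "x": 0, "y": 0, "z": 0.3, "yaw": 0},
    {"fingers": -1, "x": 0, "y": 0, "z": 0.4, "yaw": 0},
    {"fingers": -1, "x": 0, "y": 0, "z": 0.4, "yaw": 0},
  ],
)

```text
clock: 2.87
ee_pos: [0.6916, -0.0156, 0.3003]
tool_rot: [0.998, 0.067, 0.006, 0.001]
contact_force: [0.9, 0.0, -0.3]
gripper_width: 0.003
```

```bash
python3 - <<'E'
from h import *
a=cams.get_image('side')[70:200,270:400];b=cams.get_image('scene')[150:280,220:350]
cv2.imwrite('pics/b3.png',cv2.resize(np.hstack([a,b]),None,fx=3,fy=3,interpolation=cv2.INTER_CUBIC))
E
```

```text
(no output)
```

View pics/b3.png

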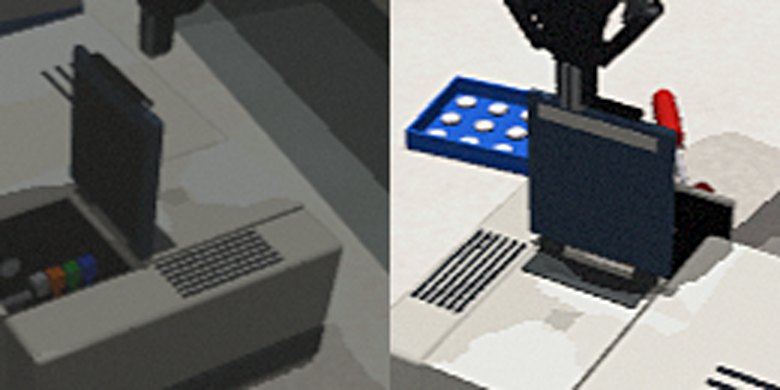

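Fingers are behind the lid with a clear gap. Now down, then start the gentle sweep.

Request:
step_arm(
  rows=[
    {"fingers": -1, "x": 0, "y": 0, "z": 0.13, "yaw": 0},
    {"fingers": -1, "x": 0, "y": 0, "z": 0.27, "yaw": 0},
    {"fingers": -1, "x": 0, "y": 0, "z": 0.27, "yaw": 0},
  ],
)

```text
clock: 3.22
ee_pos: [0.6934, -0.0151, 0.2588]
tool_rot: [0.998, 0.067, 0.006, 0.001]
contact_force: [-0.2, -0.8, -1.2]
gripper_width: -0.001
```

Request:
step_arm(
  rows=[
    {"fingers": -1, "x": -0.03, "y": 0, "z": 0, "yaw": 0},
    {"fingers": -1, "x": -0.06, "y": 0, "z": 0, "yaw": 0},
    {"fingers": -1, "x": -0.09, "y": 0, "z": 0, "yaw": 0},
    {"fingers": -1, "x": -0.12, "y": 0, "z": 0, "yaw": 0},
    {"fingers": -1, "x": -0.15, "y": 0, "z": 0, "yaw": 0},
    {"fingers": -1, "x": -0.18, "y": 0, "z": 0, "yaw": 0},
  ],
)

```text
clock: 3.72
ee_pos: [0.6667, -0.0185, 0.2602]
tool_rot: [0.998, 0.067, 0.007, 0.001]
contact_force: [2.5, -0.8, 2.2]
gripper_width: -0.004
```

Contact at about 2.5 N, as predicted. Following the arc.

Request:
step_arm(
  rows=[
    {"fingers": -1, "x": -0.035, "y": 0, "z": 0.004, "yaw": 0},
    {"fingers": -1, "x": -0.07, "y": 0, "z": 0.009, "yaw": 0},
    {"fingers": -1, "x": -0.105, "y": 0, "z": 0.016, "yaw": 0},
    {"fingers": -1, "x": -0.14, "y": 0, "z": 0.023, "yaw": 0},
    {"fingers": -1, "x": -0.175, "y": 0, "z": 0.032, "yaw": 0},
    {"fingers": -1, "x": -0.21, "y": 0, "z": 0.043, "yaw": 0},
    {"fingers": -1, "x": -0.245, "y": 0, "z": 0.056, "yaw": 0},
    {"fingers": -1, "x": -0.28, "y": 0, "z": 0.07, "yaw": 0},
  ],
)

```text
clock: 4.38
ee_pos: [0.6247, -0.0242, 0.2478]
tool_rot: [0.998, 0.067, 0.006, 0.0]
contact_force: [0.6, -0.1, 2.2]
gripper_width: -0.001
```

Request:
step_arm(
  rows=[
    {"fingers": -1, "x": -0.033, "y": 0, "z": 0.018, "yaw": 0},
    {"fingers": -1, "x": -0.066, "y": 0, "z": 0.037, "yaw": 0},
    {"fingers": -1, "x": -0.1, "y": 0, "z": 0.058, "yaw": 0},
    {"fingers": -1, "x": -0.133, "y": 0, "z": 0.079, "yaw": 0},
    {"fingers": -1, "x": -0.162, "y": 0, "z": 0.104, "yaw": 0},
    {"fingers": -1, "x": -0.19, "y": 0, "z": 0.129, "yaw": 0},
    {"fingers": -1, "x": -0.22, "y": 0, "z": 0.154, "yaw": 0},
    {"fingers": -1, "x": -0.247, "y": 0, "z": 0.178, "yaw": 0},
  ],
)

```text
clock: 5.05
ee_pos: [0.5885, -0.0292, 0.2204]
tool_rot: [0.998, 0.067, 0.006, 0.001]
contact_force: [1.3, 0.0, 0.0]
gripper_width: -0.001
```

Request:
step_arm(
  rows=[
    {"fingers": -1, "x": -0.023, "y": 0, "z": 0.027, "yaw": 0},
    {"fingers": -1, "x": -0.046, "y": 0, "z": 0.053, "yaw": 0},
    {"fingers": -1, "x": -0.068, "y": 0, "z": 0.08, "yaw": 0},
    {"fingers": -1, "x": -0.09, "y": 0, "z": 0.106, "yaw": 0},
    {"fingers": -1, "x": -0.107, "y": 0, "z": 0.14, "yaw": 0},
    {"fingers": -1, "x": -0.123, "y": 0, "z": 0.175, "yaw": 0},
    {"fingers": -1, "x": -0.14, "y": 0, "z": 0.21, "yaw": 0},
    {"fingers": -1, "x": -0.155, "y": 0, "z": 0.244, "yaw": 0},
  ],
)

```text
clock: 5.72
ee_pos: [0.566, -0.0322, 0.1834]
tool_rot: [0.998, 0.067, 0.006, 0.001]
contact_force: [0.8, 1.1, 1.8]
gripper_width: 0.003
```

Request:
step_arm(
  rows=[
    {"fingers": -1, "x": -0.01, "y": 0, "z": 0.025, "yaw": 0},
    {"fingers": -1, "x": -0.018, "y": 0, "z": 0.05, "yaw": 0},
    {"fingers": -1, "x": -0.025, "y": 0, "z": 0.075, "yaw": 0},
    {"fingers": -1, "x": -0.03, "y": 0, "z": 0.1, "yaw": 0},
    {"fingers": -1, "x": -0.034, "y": 0, "z": 0.12, "yaw": 0},
    {"fingers": -1, "x": -0.037, "y": 0, "z": 0.14, "yaw": 0},
    {"fingers": -1, "x": -0.04, "y": 0, "z": 0.16, "yaw": 0},
  ],
)

```text
clock: 6.3
ee_pos: [0.5606, -0.033, 0.1597]
tool_rot: [0.998, 0.067, 0.006, 0.001]
contact_force: [-0.3, -0.0, 1.0]
gripper_width: -0.002
```

Request:
step_arm(
  rows=[
    {"fingers": -1, "x": 0, "y": 0, "z": 0.012, "yaw": 0},
    {"fingers": -1, "x": 0, "y": 0, "z": 0.024, "yaw": 0},
    {"fingers": -1, "x": 0, "y": 0, "z": 0.036, "yaw": 0},
    {"fingers": -1, "x": 0, "y": 0, "z": 0.048, "yaw": 0},
    {"fingers": -1, "x": 0, "y": 0, "z": 0.056, "yaw": 0},
    {"fingers": -1, "x": 0, "y": 0, "z": 0.06, "yaw": 0},
  ],
)

```text
clock: 6.8
ee_pos: [0.5607, -0.033, 0.1508]
tool_rot: [0.998, 0.067, 0.006, 0.001]
contact_force: [-1.0, 0.3, 0.2]
gripper_width: -0.004
```

Request:
step_arm(
  rows=[
    {"fingers": -1, "x": 0, "y": 0, "z": 0.006, "yaw": 0},
    {"fingers": -1, "x": 0, "y": 0, "z": 0.01, "yaw": 0},
    {"fingers": -1, "x": 0, "y": 0, "z": 0.01, "yaw": 0},
  ],
)

```text
clock: 7.05
ee_pos: [0.5608, -0.033, 0.1501]
tool_rot: [0.998, 0.067, 0.006, 0.001]
contact_force: [-2.5, -0.4, 5.0]
gripper_width: 0.001
```

Request:
step_arm(
  rows=[
    {"fingers": -1, "x": 0, "y": 0, "z": 0.006, "yaw": 0},
    {"fingers": -1, "x": 0, "y": 0, "z": 0.01, "yaw": 0},
    {"fingers": -1, "x": 0, "y": 0, "z": 0.01, "yaw": 0},
  ],
)

```text
clock: 7.3
ee_pos: [0.5609, -0.033, 0.1499]
tool_rot: [0.998, 0.067, 0.007, 0.001]
contact_force: [-5.6, 0.5, 13.8]
gripper_width: -0.001
```

The lid is hard on its stop (13.8 N, no further motion). Now I'll lift off, open, and go above the knob.

Request:
step_arm(
  rows=[
    {"fingers": -1, "x": 0, "y": 0, "z": -0.1, "yaw": 0},
    {"fingers": -1, "x": 0, "y": 0, "z": -0.3, "yaw": 0},
    {"fingers": 1, "x": -0.1, "y": 0, "z": -0.4, "yaw": 0},
    {"fingers": 1, "x": -0.3, "y": -0.013, "z": -0.4, "yaw": 0},
    {"fingers": 1, "x": -0.5, "y": -0.013, "z": -0.4, "yaw": 0},
    {"fingers": 1, "x": -0.546, "y": -0.013, "z": -0.4, "yaw": 0},
    {"fingers": 1, "x": -0.546, "y": -0.013, "z": -0.4, "yaw": 0},
    {"fingers": 1, "x": -0.546, "y": -0.013, "z": -0.4, "yaw": 0},
    {"fingers": 1, "x": -0.546, "y": -0.013, "z": -0.4, "yaw": 0},
  ],
)

```text
clock: 8.05
ee_pos: [0.4795, -0.042, 0.2069]
tool_rot: [0.998, 0.067, 0.006, 0.001]
contact_force: [-0.0, -0.1, 1.2]
gripper_width: 0.972
```

```bash
python3 - <<'E'
from h import *
from fit import W,proj
s=ctrl.read_state();p=s['ee_pos'];q=[.529,-.0353,.136]
d=np.array(p[:2])-q[:2];c,n=np.cos(.136),np.sin(.136);print('spectro xy',c*d[0]+n*d[1],-n*d[0]+c*d[1],p[2],s['tool_rot'])
cw=cams.calibration('wrist')
for P in[(-57,0,106),(-45,0,95),(-12,63,150),(-12,-63,150)]:print(P,proj(cw,W(q,P))*1.0)
a=cams.get_image('side')[70:200,190:390];b=cams.get_image('wrist')
cv2.imwrite('pics/raw4.png',b)
b=cv2.resize(b,(400,300));a=cv2.resize(a,(400,260))
cv2.imwrite('pics/b4.png',np.hstack([cv2.copyMakeBorder(a,0,40,0,0,0),b]))
E
```

```text
spectro xy -0.049932605326097106 9.121861234795501e-05 0.20685771786216772 [9.97725472e-01 6.71315533e-02 6.08055722e-03 5.14473489e-04]
(-57, 0, 106) [277.24746013 220.9796444 ]
(-45, 0, 95) [277.16472424 203.38676683]
(-12, 63, 150) [178.49585951 173.31388465]
(-12, -63, 150) [376.09143316 172.74549343]
```

View pics/b4.png

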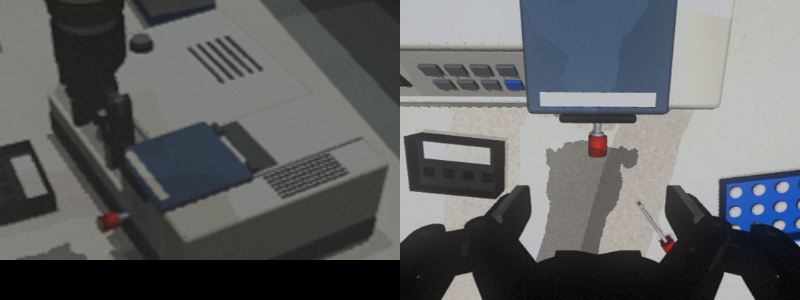

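The lid is shut, and the knob is where predicted (about 276,220 against 277,221). Descend and grip.

Request:
step_arm(
  rows=[
    {"fingers": 1, "x": 0, "y": 0, "z": 0.2, "yaw": 0},
    {"fingers": 1, "x": 0, "y": 0, "z": 0.4, "yaw": 0},
    {"fingers": 1, "x": 0, "y": 0, "z": 0.55, "yaw": 0},
    {"fingers": 1, "x": 0, "y": 0, "z": 0.65, "yaw": 0},
    {"fingers": 1, "x": 0, "y": 0, "z": 0.73, "yaw": 0},
    {"fingers": 1, "x": 0, "y": 0, "z": 0.78, "yaw": 0},
    {"fingers": 1, "x": 0, "y": 0, "z": 0.82, "yaw": 0},
    {"fingers": 1, "x": 0, "y": 0, "z": 0.82, "yaw": 0},
  ],
)

```text
clock: 8.82
ee_pos: [0.4801, -0.042, 0.0833]
tool_rot: [0.998, 0.067, 0.005, 0.0]
contact_force: [-0.2, 0.4, 0.5]
gripper_width: 1.004
```

Request:
step_arm(
  rows=[
    {"fingers": 0.3, "x": 0, "y": 0, "z": 0, "yaw": 0},
    {"fingers": 0, "x": 0, "y": 0, "z": 0, "yaw": 0},
    {"fingers": -0.2, "x": 0, "y": 0, "z": 0, "yaw": 0},
    {"fingers": -0.4, "x": 0, "y": 0, "z": 0, "yaw": 0},
    {"fingers": -0.6, "x": 0, "y": 0, "z": 0, "yaw": 0},
    {"fingers": -1, "x": 0, "y": 0, "z": 0, "yaw": 0},
    {"fingers": -1, "x": 0, "y": 0, "z": 0, "yaw": 0},
    {"fingers": -1, "x": 0, "y": 0, "z": 0, "yaw": 0},
    {"fingers": -1, "x": 0, "y": 0, "z": 0, "yaw": 0},
  ],
)

```text
clock: 9.57
ee_pos: [0.4803, -0.0416, 0.0847]
tool_rot: [0.998, 0.067, 0.006, 0.0]
contact_force: [-1.8, 3.7, 6.4]
gripper_width: 0.229
```

Request:
step_arm(
  rows=[
    {"fingers": -1, "x": -0.005, "y": 0, "z": 0, "yaw": 0},
    {"fingers": -1, "x": -0.01, "y": 0, "z": 0, "yaw": 0},
    {"fingers": -1, "x": -0.015, "y": 0, "z": 0, "yaw": 0},
    {"fingers": -1, "x": -0.02, "y": 0, "z": 0, "yaw": 0},
    {"fingers": -1, "x": -0.025, "y": 0, "z": 0, "yaw": 0},
    {"fingers": -1, "x": -0.03, "y": 0, "z": 0, "yaw": 0},
    {"fingers": -1, "x": -0.035, "y": 0, "z": 0, "yaw": 0},
    {"fingers": -1, "x": -0.04, "y": 0, "z": 0, "yaw": 0},
  ],
)

```text
clock: 10.23
ee_pos: [0.4753, -0.0423, 0.0847]
tool_rot: [0.998, 0.067, 0.007, -0.0]
contact_force: [3.6, 6.7, 3.6]
gripper_width: 0.233
```

Request:
step_arm(
  rows=[
    {"fingers": -1, "x": -0.008, "y": 0, "z": 0, "yaw": 0},
    {"fingers": -1, "x": -0.016, "y": 0, "z": 0, "yaw": 0},
    {"fingers": -1, "x": -0.024, "y": 0, "z": 0, "yaw": 0},
    {"fingers": -1, "x": -0.032, "y": 0, "z": 0, "yaw": 0},
    {"fingers": -1, "x": -0.04, "y": 0, "z": 0, "yaw": 0},
    {"fingers": -1, "x": -0.048, "y": 0, "z": 0, "yaw": 0},
    {"fingers": -1, "x": -0.056, "y": 0, "z": 0, "yaw": 0},
    {"fingers": -1, "x": -0.062, "y": 0, "z": 0, "yaw": 0},
    {"fingers": -1, "x": -0.062, "y": 0, "z": 0, "yaw": 0},
  ],
)

```text
clock: 10.98
ee_pos: [0.4651, -0.0436, 0.0847]
tool_rot: [0.998, 0.067, 0.006, -0.0]
contact_force: [-3.7, 4.3, 8.6]
gripper_width: 0.232
```

```bash
python3 - <<'E'
from h import *
from fit import W,proj
s=ctrl.read_state();p=s['ee_pos'];q=[.529,-.0353,.136]
d=np.array(p[:2])-q[:2];c,n=np.cos(.136),np.sin(.136);print('spectro xy',c*d[0]+n*d[1],-n*d[0]+c*d[1],s['contact_force'])
cw=cams.calibration('wrist')
for t in(14,16,18):
  print(t,[proj(cw,W(q,P)).round(1).tolist() for P in[(-33-t,11,95),(-33-t,0,106),(-12,0,150)]])
b=cams.get_image('wrist')[120:270,190:370]
cv2.imwrite('pics/b5.png',cv2.resize(b,None,fx=4,fy=4,interpolation=cv2.INTER_CUBIC))
E
```

```text
spectro xy -0.06448559446344392 0.0004254595473404208 [-3.65375859  4.32374875  8.62279069]
14 [[254.3, 239.4], [279.1, 248.4], [280.5, 182.6]]
16 [[254.4, 243.6], [279.1, 252.9], [280.5, 182.6]]
18 [[254.5, 247.8], [279.1, 257.4], [280.5, 182.6]]
```

View pics/b5.png

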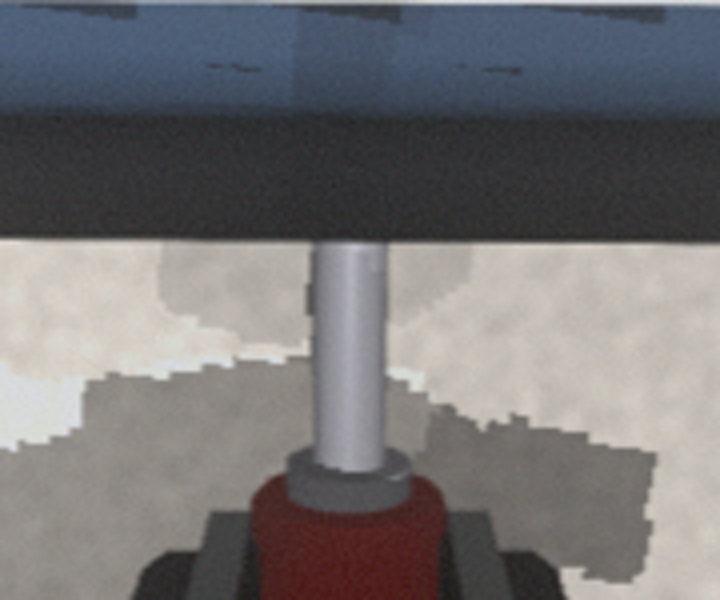

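Travel reads about 15.3 mm, and the ball is drawing the rod outward (-3.7 N). Advance the last bit until the force flips.

Request:
step_arm(
  rows=[
    {"fingers": -1, "x": -0.003, "y": 0, "z": 0, "yaw": 0},
    {"fingers": -1, "x": -0.005, "y": 0, "z": 0, "yaw": 0},
    {"fingers": -1, "x": -0.005, "y": 0, "z": 0, "yaw": 0},
    {"fingers": -1, "x": -0.005, "y": 0, "z": 0, "yaw": 0},
  ],
)

```text
clock: 11.37
ee_pos: [0.4646, -0.0436, 0.0847]
tool_rot: [0.998, 0.067, 0.007, -0.0]
contact_force: [-1.4, 5.3, 6.8]
gripper_width: 0.229
```

Request:
step_arm(
  rows=[
    {"fingers": -1, "x": 0, "y": 0, "z": 0, "yaw": 0},
    {"fingers": -1, "x": 0, "y": 0, "z": 0, "yaw": 0},
  ],
)

```text
clock: 11.53
ee_pos: [0.4646, -0.0437, 0.0847]
tool_rot: [0.998, 0.067, 0.007, -0.0]
contact_force: [-1.0, 5.2, 5.4]
gripper_width: 0.229
```

Request:
step_arm(
  rows=[
    {"fingers": -1, "x": -0.003, "y": 0, "z": 0, "yaw": 0},
    {"fingers": -1, "x": -0.003, "y": 0, "z": 0, "yaw": 0},
    {"fingers": -1, "x": -0.003, "y": 0, "z": 0, "yaw": 0},
  ],
)

```text
clock: 11.78
ee_pos: [0.4644, -0.0437, 0.0847]
tool_rot: [0.998, 0.067, 0.007, -0.0]
contact_force: [-0.4, 6.1, 5.9]
gripper_width: 0.23
```

```bash
python3 - <<'E'
from h import *
F=[];P=[]
for i in range(3):
    s=ctrl.read_state();F.append(s['contact_force']);P.append(s['ee_pos']);im=cams.get_image('side')
print(np.mean(F,0),np.mean(P,0))
a=im[100:200,200:360]
cv2.imwrite('pics/b6.png',cv2.resize(a,None,fx=4.5,fy=4.5,interpolation=cv2.INTER_CUBIC))
E
```

```text
[0.2832513  5.69490708 6.32260195] [ 0.46438922 -0.04368251  0.08468935]
```

View pics/b6.png

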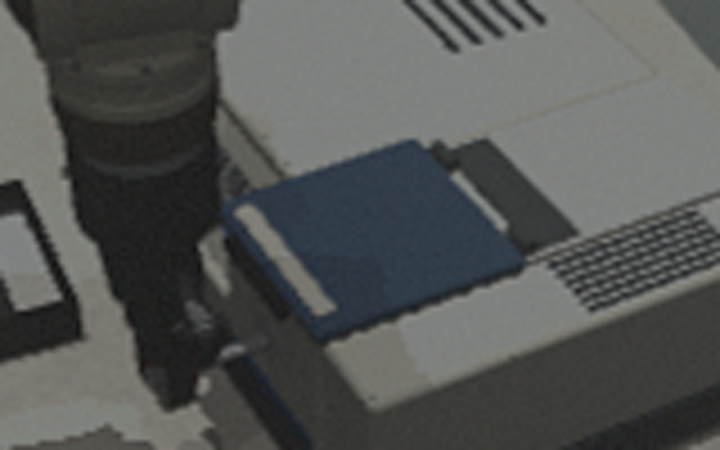

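The lid is flat, the gripper is holding the knob, and travel is 16.05 mm with near-zero axial force. Handing in.

```bash
python3 -c "
from bench import ctrl
print(ctrl.sign_off());s=ctrl.read_state();print(s['clock'],s['ee_pos'],s['contact_force'])"
```

```text
the job is handed in; nothing more can be done
None
the job is handed in; nothing more can be done
```

The lid is shut, and the rod is held at the amber filter's notch with the knob still gripped. I handed the job in at about 12 s on the robot's clock.

- **Amber filter:** it is in the second cell. The order from the front is clear, amber, green, blue, seen from both the side and wrist cameras. Its notch is at 16 mm.
- **Lid:** I swept it down slowly from behind with closed fingers. It reached its stop, where 14 N of push gave no more motion, with the fingertips at z = 150 mm. The pictures show it flat.
- **Rod:** drawn out 16.05 mm by arm travel, with the force along the rod near zero at the end, as expected at the notch. I felt the pull rise, fade and then reverse, but the click itself could only be inferred from force and travel.

**Checks that were less clean:**
- The gripper opening read about 19.5 mm on the 22 mm knob, so the grip may sit slightly above its centre. About 6 N sideways and 6 N upward remained on the tool.
- A rough estimate of the knob's position from the wrist picture, taken before the last small advance, gave 14.3 to 15.4 mm against 15.3 mm by arm travel.
- I made no dedicated final check of the other things on the bench. My moves passed clear above them, and no unexpected contact showed in the forces.

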